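# Flask pressed on the touch mixer

### The arm

A 6-joint arm with a two-finger parallel gripper is mounted at the origin on the work surface. World frame = base frame: x ahead of the robot, y to its left, z up, the work surface at z = 0. Lengths are in m, angles in rad, forces in N, time in s.
With the tool pointing down it reaches from about 0.425 to 0.95 m from the base axis. Payload 14.7 kg.
Tool frame: the origin (TCP) lies midway between the tips of the shut fingers; the grasp point (between the pads) lies 19 mm behind it (hold_point_z is the distance from the TCP to the grasp point, in m); z points along the fingers, y is the line along which they close (so a half turn about z gives the same grasp; the last joint's range is limited). The gripper opens to 85 mm and grips with 20 to 120 N. Pads are 22 mm wide; open, the fingers measure 114 mm over their backs; the gripper's body (76 mm by 85 mm) begins 54 mm behind the grasp point. The pads swing forward as they close: fully open they stand 13 mm farther back than shut.
Start: joints at [-1.172, 0.48, 1.596, -0, 1.065, -0.047], TCP at [0.28, -0.586, 0.231] pointing down, gripper open.
Joint ranges: [-2.75, 2.75], [-0.82, 2.05], [0.23, 2.67], [-1.56, 4.7], [0.09, 2.69], [-2.92, 2.92]. Speed limits (rad/s): [1.89, 1.89, 2.39, 3.01, 3.01, 3.01].

### API

Orientations are given as a unit quaternion [x, y, z, w].
In Python, from cell import * gives the robot as it stands. The module is installed in compiled form; this text tells all that it offers.
- The arm moves only by the shell command python3 -m pendant 'ROWS' [OPENING] [FORCE]. ROWS is JSON, a list of rows, each an object with "linear": the shift along the tool's x, y, z in mm, a list of three; "spin": the turn about the tool's z in rad. In form: [{"linear": [dx, dy, dz], "spin": spin}, ...]. A call has 1 to 20 rows; each row shifts and turns the commanded pose from where the row before left it, along the tool's axes as they then stand; what a row does not reach is not made up. A row lasts 1/10 s, in which the tool goes at most 50 mm and 8.59 degrees, less where a joint would pass 70% of its speed; a pose out of reach is approached as far as the arm can. A call is refused whole if a number of a shift passes 50 or a number of a turn 0.15, either way. A call with a gripper value outside its range is refused whole. OPENING is the closure, from -1 (fully open) to 1 (shut), so that 0 is half open, set as the call begins (- or left out, the last holds). The fingers move at their own pace and stop on an object; FORCE is the grip in N (left out, the last holds). Time passes only in rows, so rows that do not move let the fingers close. It gives the time, the measured TCP pose, the force, the opening and the grip force at its end, in the units of the state.
- observe(): the state, without advancing time (a new reading comes with each control period).
- get_image(name): name is "scene" or "top" or "wrist"; returns (picture, depth): 480x640x3 uint8, red, green, blue; 480x640 float32, m along the optical axis (not along the pixel's ray), 0 where there is no reading.
- camera_model(name): a dict with "fx", "fy", "cx", "cy" (pixels), "rvec" (rotation vector, rad) and "tvec" (3), from world to camera coordinates, as OpenCV has them. Camera axes: x right, y down, z forward; pixel columns grow to the right and rows downward; lengths in m; the calibration is good to about 2 mm. A picture is of the moment at which its call begins: read the wrist's pose just before it. camera_model takes no time and is no camera call; for the wrist camera it gives the pose at the moment of the call.
- finish_job(): hands the job in; it is judged then, once.
The state is a dict: "time_s": time; "joints": joint angles; "qvel": joint speeds; "effort": joint torques, N m; "tool_pos": TCP position; "ee_rot": TCP orientation; "ft_force": force on the tool from outside, world axes, zero at the start; "wrist_torque": the same for the moment, N m; "opening": finger opening in m; "gripper_force": force on a finger pad.
Only numpy, scipy, OpenCV 4.12 (cv2) and the standard library are available. Lean on these libraries where they do the work, as an engineer would, in place of code of your own. Each camera call takes 0.05 s, during which the arm holds its last target. There are 200 camera calls.

### The job

The bench mixer is switched off: first press the green-marked end of its rocker switch fully down to arm touch mode. Then take the round flask with the blue stopper out of its cork ring, set it upright in the mixer's sprung ring cup and press it straight down, gently, until the cup is at, or very nearly at, the bottom of its travel, and keep it held down there: you finish while still holding the flask pressed. Leave the red-stoppered flask and everything else on the bench where it is.

Things in the scene. Friction and masses are not known exactly. Their poses are not given: they have to be found in the camera images.
- mixer: Cream vortex mixer, fixed, 184 deep (x) by 130 wide (y) mm, head 104 high. Origin: centre of underside; own x from sloped front panel to back, z up. Ring cup axis at own x +36, y 0. Panel tilted 0.5 rad from level, its normal leaning to own -x, with the rocker switch (own x -65, y +28, z 58) and a fixed round speed dial, 20 tall, at own x -65, y -28.
- rocker (a joint): Black rocker switch: 0 = off (green-marked end up), 0.5 rad = touch mode (green end fully down). Stays where left; 2 to 3 N on the green end moves it. 33 mm long along the mixer's y, 20 mm wide up the slope, pivoting at its middle.
- rocker_on_end (a point): Point on the top face of the rocker's green-marked end (the end toward the mixer's own +y, away from the dial), 11.5 mm from the pivot; it moves with the rocker, sinking about 6 mm square to the panel.
- cup (a joint): Travel of the mixer's black rubber ring cup, straight down: 0 = sprung up, 0.008 m = at its stop. About 4 N starts it moving, about 12 N reaches the stop; it springs back when let go. The flask's own weight does not move it.
- cup_rim (a point): Centre of the mouth of the ring cup, level with its rim: 140 mm above the bench with the cup up; moves with the cup. Cup 62 mm outside and 50 mm inside diameter at the rim, 18 mm deep inside. A flask ball rests on the inner rim with its lowest point about 11.5 mm below the rim (ball centre about 20.5 mm above it).
- flask: The flask to use: amber, round-bottom, BLUE stopper, 0.1 to 0.2 kg. Origin: lowest point of the ball; z up the neck. Ball 64 mm diameter; straight neck 25 mm diameter from z 64 to 107 mm; glass rim 30 mm diameter to z 111; stopper 27 mm diameter to z 126. Stands upright in a cork ring, its lowest point 20 mm above the bench.
- flask_neck (a point): Point on the flask's axis half way up the straight neck, 88 mm above its lowest point: a good place to grip.
- flask_ball (a point): Centre of the flask's ball, 32 mm above its lowest point.
- cork_a: Loose cork ring under the blue-stoppered flask, 84 mm outside, 42 mm inside diameter, 28 mm high, 0.09 kg. Origin: centre of its underside. It may shift a little.
- spare: Bystander: an identical amber flask with a RED stopper in its own cork ring. Origin at the lowest point of its ball, z up along its neck.
- cork_b: Bystander: cork ring, the same size, under the red-stoppered flask. Origin: centre of its underside.
- tube_rack: Bystander: black tube rack, 100 (x) by 230 (y) by 42 mm, white-capped tubes standing up to 59 mm. Origin: centre of its underside.
- tip_box: Bystander: blue pipette-tip box with clear lid, 85 (x) by 122 (y) by 75 mm. Origin: centre of its underside.
- reagent: Bystander: clear bottle with blue cap, 60 mm diameter, 135 mm tall. Origin: centre of its underside.
- beaker: Bystander: clear beaker, 68 mm diameter, 85 mm tall. Origin: centre of its underside.
- timer: Bystander: white bench timer, 60 (x) by 78 (y) by 22 mm. Origin: centre of its underside.
Things that resemble listed ones, but are neither listed nor needed, are in the scene too. What is shaped like the flask but yellow is not meant.

How it is judged:
By the outcome, as a careful person would: the job done as asked, in the order asked, and still so for the second after the job is handed in, while the arm keeps its last pose, push and grip.
It also fails if it takes over 53 s, if anything falls off the work surface, if the arm or the gripper's body presses on something with over 40 N, if the wrist force passes 120 N, or if a joint passes its speed limit or range.

## Working session

There is one attempt and no reset: what is moved stays moved. The work goes in short steps, Python scripts to look and compute and a shell command to move; the robot and the scene stay as the last step left them, time stands still between calls to the robot, and variables do not carry over. Pictures are saved under pics/ and viewed, at most 10 in all, crops included, and the job is handed in when it is done.

```bash
mkdir -p pics
cat > h.py <<'E'
from cell import *
import numpy as np, cv2
def cam(n):
    m=camera_model(n); R=cv2.Rodrigues(np.array(m['rvec'],float))[0]; return m,R,np.array(m['tvec'],float).ravel()
def cloud(n,depth,c=None):
    m,R,t=c or cam(n); v,u=np.mgrid[0:480,0:640]
    P=np.stack([(u-m['cx'])/m['fx']*depth,(v-m['cy'])/m['fy']*depth,depth],-1)
    return (P-t)@R
def save(p,n,s=1): cv2.imwrite(n,cv2.resize(p[:,:,::-1],None,fx=s,fy=s))
E
python3 - <<'E'
from h import *
for n in ['scene','top']:
    p,d=get_image(n); save(p,f'pics/{n}0.png'); np.savez(f'{n}0.npz',p=p,d=d)
    m,R,t=cam(n); print(n,m['fx'],-R.T@t,R[2])
s=observe(); print(s)
E
```

```text
scene 523.128321820001 [ 1.31677487 -0.39755734  1.17854295] [-0.57109172  0.2823852  -0.77078716]
top 565.1744637652653 [ 0.37027222 -0.00635153  1.74282623] [ 0.10078711 -0.00281411 -0.99490403]
{'time_s': 0.1, 'joints': array([-1.17159249e+00,  4.80762948e-01,  1.59679228e+00,  2.01620353e-05,
        1.06510695e+00, -4.65899150e-02]), 'qvel': array([ 0.00245806,  0.0005805 , -0.00066692,  0.00100927,  0.00080684,
       -0.00025539]), 'effort': array([-4.01526258e-04, -9.52258658e+01, -4.31038785e+01, -1.06006000e-04,
        5.17942070e-03,  6.47158708e-05]), 'tool_pos': array([ 0.28015394, -0.58612796,  0.23074751]), 'ee_rot': array([ 9.75262112e-01,  2.21050958e-01, -8.51142070e-05, -5.28016524e-04]), 'ft_force': array([-0.78700835,  0.13434938,  0.16964219]), 'wrist_torque': array([ 0.00949535, -0.00632683, -0.02815503]), 'gripper_force': 0.0, 'opening': 0.08540621272586839}
```

View pics/scene0.png

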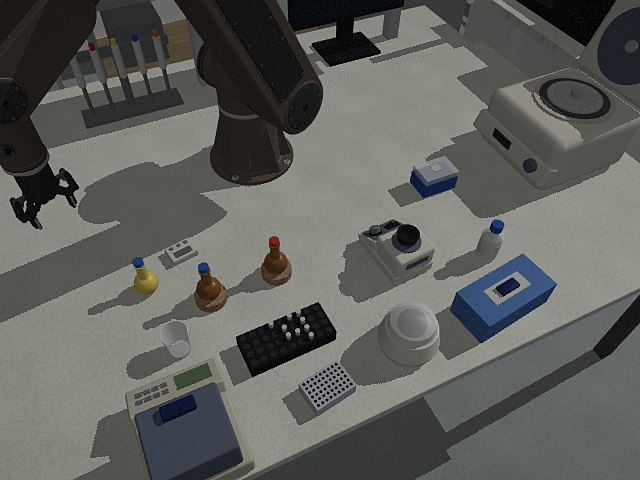

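View pics/top0.png

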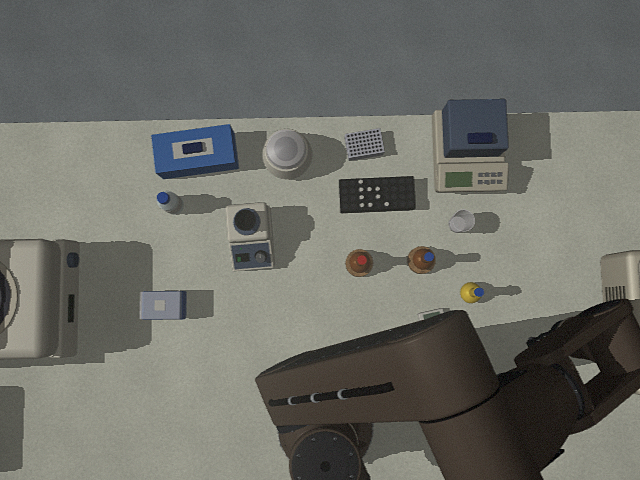

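The scene picture shows the blue-stoppered flask at about (209,290), the red one at (275,262), a yellow decoy at (146,278) and the mixer at (400,248). In the top picture the blue stopper is at (429,257), the cup at (246,220), the rocker at about (243,258) and the dial at (261,256). The panel faces the robot.

Run:
```python
from h import *
C={}
for n in ['top','scene']:
    z=np.load(n+'0.npz'); p,d=z['p'].astype(int),z['d']; W=cloud(n,d); C[n]=(p,d,W)
    r,g,b=p[...,0],p[...,1],p[...,2]
    # blue stopper
    box=(slice(240,275),slice(405,440)) if n=='top' else (slice(255,312),slice(190,232))
    Pw=W[box].reshape(-1,3); pc=p[box].reshape(-1,3); 
    ok=Pw[:,2]<0.3; 
    bl=ok&(pc[:,2]>pc[:,0]+25)&(Pw[:,2]>.1)
    print(n,'blue',bl.sum(),Pw[bl].mean(0),np.median(Pw[bl],0),Pw[bl][:,2].max())
    top=bl&(Pw[:,2]>np.percentile(Pw[bl][:,2],95)-.004); print(' stopper top',top.sum(),Pw[top].mean(0))
    ball=ok&(Pw[:,2]>.033)&(Pw[:,2]<.082)&(pc[:,0]>pc[:,2]+30)
    Q=Pw[ball]
    A=np.c_[2*Q,np.ones(len(Q))]; s=np.linalg.lstsq(A,(Q**2).sum(1),rcond=None)[0]
    print(' ball',len(Q),s[:3],np.sqrt(s[3]+s[:3]@s[:3]))
    # mixer
    box=(slice(195,280),slice(215,285)) if n=='top' else (slice(210,285),slice(350,445))
    Pw=W[box].reshape(-1,3); pc=p[box].reshape(-1,3)
    cup=(Pw[:,2]>.125)&(Pw[:,2]<.2)
    rim=(Pw[:,2]>.134)&(Pw[:,2]<.146); Q=Pw[rim]
    (cx,cy),rad=cv2.minEnclosingCircle(Q[:,:2].astype(np.float32)*1000); print(' cup',len(Q),Q.mean(0),cx,cy,rad, np.percentile(Pw[cup][:,2],[50,95]))
    head=(Pw[:,2]>.098)&(Pw[:,2]<.11)&(pc.min(1)>90); Q=Pw[head]; print(' head',len(Q),np.median(Q[:,2]),cv2.minAreaRect((Q[:,:2]*1000).astype(np.float32)))
    lowbox=(Pw[:,2]>.02)&(Pw[:,2]<.3); print(' all',cv2.minAreaRect((Pw[lowbox][:,:2]*1000).astype(np.float32)))
    np.savez(f'mix_{n}.npz',P=Pw,c=pc)
    sc=8 if n=='top' else 6
    crop=p[box].astype(np.uint8); save(crop,f'pics/mix_{n}.png',sc)
```

```text
top blue 70 [ 0.49528567 -0.30637567  0.14452607] [ 0.49564823 -0.30684851  0.14430532] 0.1581075632182974
 stopper top 13 [ 0.49675444 -0.30544611  0.15154816]
 ball 208 [ 0.49648052 -0.30815755  0.04752052] 0.03423849172833278
 cup 119 [0.61228519 0.21532201 0.13898421] 611.468994140625 214.3707733154297 30.275680541992188 [0.13681332 0.14373348]
 head 655 0.10268860507525969 ((611.3088989257812, 216.20706176757812), (109.19506072998047, 114.97476959228516), 4.398561954498291)
 all ((571.7303466796875, 211.91726684570312), (192.18063354492188, 130.962158203125), 3.7979109287261963)
scene blue 101 [ 0.49927045 -0.30700599  0.14264397] [ 0.49990877 -0.30751955  0.14404484] 0.14922860814111322
 stopper top 50 [ 0.49715369 -0.30711158  0.14588468]
 ball 369 [ 0.49846673 -0.30693452  0.05387075] 0.02975193679279206
 cup 150 [0.61455499 0.21584068 0.13828648] 612.8169555664062 214.28439331054688 31.761367797851562 [0.135997   0.14103251]
 head 478 0.10260664230562233 ((614.9461059570312, 215.8519744873047), (109.8479232788086, 116.84890747070312), 3.597783088684082)
 all ((575.9655151367188, 209.85629272460938), (197.13536071777344, 132.5221405029297), 2.966515302658081)
```

Run:
```python
import cv2,numpy as np
a=cv2.imread('pics/mix_top.png');b=cv2.imread('pics/mix_scene.png')
a=cv2.resize(a,(350,425));b=cv2.resize(b,(450,355)); b=cv2.copyMakeBorder(b,0,70,0,0,cv2.BORDER_CONSTANT)
cv2.imwrite('pics/mix.png',np.hstack([a,b]))
```

```text
(no output)
```

View pics/mix.png

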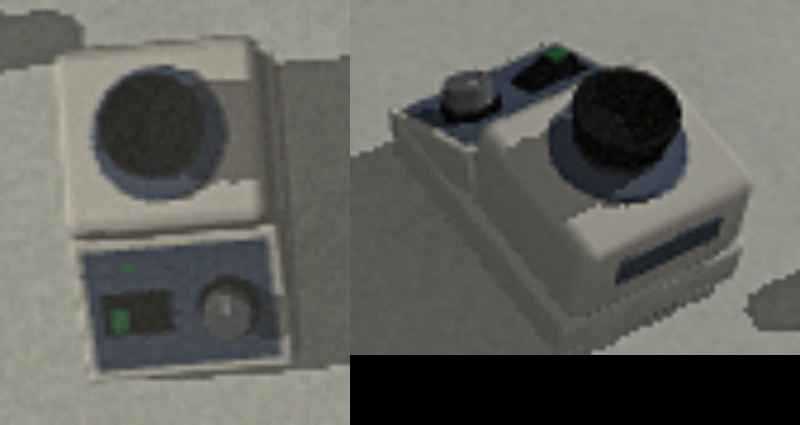

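The measurements agree. The flask axis is at about (0.498,-0.307) with the stopper top at about 0.146. The cup rim is at about (0.6125,0.2145,0.139), with mixer yaw about +0.07. That puts the rocker near (0.510,0.236), which fits the picture (green end on the robot's left). I'll move over there with the gripper shut and look from close up.

```bash
python3 -m pendant '[{"linear":[0,0,0],"spin":0.125},{"linear":[0,0,0],"spin":0.125},{"linear":[0,0,0],"spin":0.125},{"linear":[21,-26,0],"spin":0},{"linear":[21,-26,0],"spin":0},{"linear":[21,-26,0],"spin":0},{"linear":[21,-26,0],"spin":0},{"linear":[21,-26,0],"spin":0},{"linear":[21,-26,0],"spin":0},{"linear":[21,-26,0],"spin":0},{"linear":[21,-26,0],"spin":0},{"linear":[21,-26,0],"spin":0},{"linear":[21,-26,0],"spin":0},{"linear":[21,-26,0],"spin":0},{"linear":[21,-26,0],"spin":0},{"linear":[21,-26,0],"spin":0},{"linear":[21,-26,0],"spin":0}]' 1 20
python3 -m pendant '[{"linear":[-3,-28,0],"spin":0},{"linear":[-3,-28,0],"spin":0},{"linear":[-3,-28,0],"spin":0},{"linear":[-3,-28,0],"spin":0},{"linear":[-3,-28,0],"spin":0},{"linear":[-3,-28,0],"spin":0},{"linear":[-3,-28,0],"spin":0},{"linear":[-3,-28,0],"spin":0},{"linear":[-3,-28,0],"spin":0},{"linear":[-3,-28,0],"spin":0},{"linear":[-3,-28,0],"spin":0},{"linear":[-3,-28,0],"spin":0},{"linear":[-3,-28,0],"spin":0},{"linear":[-3,-28,0],"spin":0},{"linear":[-3,-28,0],"spin":0},{"linear":[-3,-28,0],"spin":0},{"linear":[0,0,0],"spin":0}]'
python3 - <<'E'
from h import *
c=cam('wrist'); p,d=get_image('wrist'); np.savez('w1.npz',p=p,d=d,R=c[1],t=c[2]); save(p,'pics/w1.png')
s=observe(); print(s['tool_pos'],s['ee_rot'],s['ft_force'],s['opening'],s['time_s']); print(-c[1].T@c[2],c[1][2])
W=cloud('wrist',d,c); q=p.astype(int)
g=(q[...,1]>q[...,0]+30)&(q[...,1]>q[...,2]+20)&(W[...,2]>.03)&(W[...,2]<.12)
n,l,st,ce=cv2.connectedComponentsWithStats(g.astype(np.uint8))
for i in range(1,n):
    if st[i,4]>15: print(st[i],ce[i],np.median(W[l==i],0),W[l==i].min(0),W[l==i].max(0))
E
```

```text
time_s: 1.8
tool_pos: [0.5483, -0.2013, 0.2311]
ee_rot: [0.999, 0.035, -0.0, -0.0]
ft_force: [1.3, -1.6, 0.0]
opening: 0.0001
gripper_force: 0.0
time_s: 3.5
tool_pos: [0.4676, 0.2435, 0.2311]
ee_rot: [0.999, 0.037, -0.0, -0.0]
ft_force: [-0.1, 0.3, 0.6]
opening: 0.0004
gripper_force: 0.0
[0.46771329 0.24211213 0.2310243 ] [ 9.99332931e-01  3.65190960e-02 -2.18124844e-04  3.53773902e-05] [-0.02170193  0.17582688  0.21034206] 0.00023530306440738656 3.55
[0.54474404 0.24660572 0.37249144] [-0.30081731 -0.02191668 -0.95342991]
[327 146   6   7  35] [329.42857143 148.77142857] [0.53616659 0.23721857 0.06855226] [0.53345161 0.23471503 0.0657984 ] [0.53866498 0.23935722 0.07022619]
[315 176  10  15 140] [319.5 182.8] [0.50530934 0.24364235 0.06401088] [0.49812228 0.23891629 0.05848309] [0.51221914 0.24808805 0.06893692]
```

View pics/w1.png

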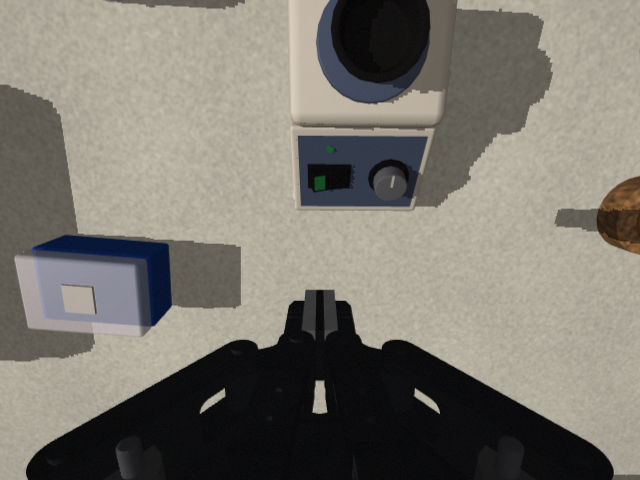

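The wrist view shows the rocker at (329,177) with its green mark at (319,183), the dial at (388,180), and the shut fingertips at (320,292). Next I'll fit the panel plane, the rocker and the tip shape.

Run:
```python
from h import *
z=np.load('w1.npz'); p,d=z['p'].astype(int),z['d']; m=camera_model('wrist'); W=cloud('wrist',d,(m,z['R'],z['t']))
T=np.array([.4677,.2421,.2310])
# panel plane: bluish px
b=(slice(135,208),slice(297,432)); P=W[b].reshape(-1,3); c=p[b].reshape(-1,3)
pl=(c[:,2]>c[:,0]+15)&(c[:,1]<c[:,2]); Q=P[pl]; ce=np.median(Q,0)
for _ in range(3):
    n=np.linalg.svd(Q-Q.mean(0),full_matrices=False)[2][2]; n*=np.sign(n[2]); r=(Q-Q.mean(0))@n; o=Q.mean(0); Q=Q[abs(r)<.002]
print('panel n',n,'tilt',np.arccos(n[2]),'yaw',np.arctan2(-n[1],-n[0]),'through',o,len(Q))
yaw=np.arctan2(-n[1],-n[0])
dark=(c.max(1)<60); 
ey=np.array([-np.sin(.07),np.cos(.07),0]); eu=np.cross(ey,n); 
# rocker region
v,u=np.mgrid[135:208,297:432]; v=v.ravel();u=u.ravel()
rk=((dark)|((c[:,1]>c[:,2]+20)&(c[:,1]>c[:,0]+30)))&(u>303)&(u<356)&(v>160)&(v<196)
R=P[rk]; h=(R-o)@n; a=(R-o)@ey; s=(R-o)@eu
print('rocker ctr',R.mean(0),'rect',cv2.minAreaRect(np.c_[a,s].astype(np.float32)*1000))
for lo in np.arange(a.min(),a.max(),.004):
    k=(a>=lo)&(a<lo+.004); print(round(lo*1e3,1),np.round(np.median(h[k])*1e3,1),np.round(np.median(R[k],0),4))
# fingertips
q=W[285:345,280:360]; 
for row in range(288,345,6):
    w=W[row,270:370]; k=(w[:,2]>.19); 
    if k.any(): t=w[k]; print(row,'y',t[:,1].min()-T[1],t[:,1].max()-T[1],'z',np.median(t[:,2])-T[2],'x',np.median(t[:,0])-T[0])
```

```text
panel n [-0.53401413 -0.04755463  0.84413711] tilt 0.5658426882197818 yaw 0.08881697999009062 through [0.52448492 0.19581394 0.05889329] 621
rocker ctr [0.51121112 0.23453061 0.06062935] rect ((41.245567321777344, 78.42037963867188), (219.87445068359375, 44.31520462036133), 88.16017150878906)
16.1 0.8 [0.5111 0.2135 0.0522]
20.1 2.3 [0.5131 0.217  0.0558]
24.1 5.4 [0.5127 0.2211 0.059 ]
28.1 6.2 [0.5126 0.225  0.0596]
32.1 7.1 [0.5134 0.229  0.0605]
36.1 8.0 [0.5108 0.233  0.0601]
40.1 9.2 [0.5112 0.237  0.061 ]
44.1 10.7 [0.5111 0.2412 0.0626]
48.1 11.5 [0.511  0.2449 0.0633]
52.1 11.4 [0.5102 0.2489 0.0631]
56.1 2.0 [0.5104 0.2533 0.0568]
60.1 0.9 [0.509  0.2553 0.0531]
294 y -0.006826032386542946 0.006083148663478755 z 0.007027245678541683 x 0.010921490387522492
300 y -0.006546092674630771 0.005840883023602805 z 0.012756118260500576 x 0.01088303890282405
306 y -0.013794016033565476 0.012699805175461293 z 0.0168664076348968 x 0.010096593084403693
312 y -0.01406111554737205 0.012684197310354334 z 0.022553077451527875 x 0.010362559642940361
318 y -0.013999543471011872 0.012603412705717382 z 0.02675437645307535 x 0.010082618152185918
324 y -0.013789792045869914 0.01261039510191872 z 0.03112793901478797 x 0.010136656320180792
330 y -0.013892840836170067 0.012532342123667634 z 0.036011396779305066 x 0.010810645013197173
336 y -0.013471199152042784 0.012958214341797308 z 0.04180342277236329 x 0.012283760383457354
342 y -0.014139798257505776 0.01364373279910261 z 0.045240331140361995 x 0.012040693014906068
```

The shut tips are 13 x 22 mm and the rocker stands proud of the panel: green end at about z 0.063, pivot at about (0.5105,0.2355). I'll press with the tip's upslope edge, 13.5 mm outboard of the pivot.

```bash
python3 -m pendant '[{"linear":[11,-1.3,10],"spin":0},{"linear":[11,-1.3,25],"spin":0},{"linear":[11,-1.3,30],"spin":0},{"linear":[0,0,30],"spin":0},{"linear":[0,0,30],"spin":0},{"linear":[0,0,20],"spin":0},{"linear":[0,0,8],"spin":0},{"linear":[0,0,5],"spin":0},{"linear":[0,0,0],"spin":0},{"linear":[0,0,0],"spin":0}]'
python3 -m pendant '[{"linear":[0,0,2],"spin":0},{"linear":[0,0,2],"spin":0},{"linear":[0,0,2],"spin":0},{"linear":[0,0,0],"spin":0}]'
```

```text
time_s: 4.55
tool_pos: [0.5015, 0.2472, 0.0741]
ee_rot: [0.999, 0.035, 0.001, -0.0]
ft_force: [-0.2, -0.1, 1.0]
opening: 0.0
gripper_force: 0.0
time_s: 4.95
tool_pos: [0.5009, 0.2472, 0.0672]
ee_rot: [0.999, 0.035, 0.0, -0.0]
ft_force: [1.0, 0.4, 1.1]
opening: 0.0003
gripper_force: 0.5
```

```bash
python3 -m pendant '[{"linear":[0,-1.5,0],"spin":0},{"linear":[0,0,1.5],"spin":0},{"linear":[0,0,0],"spin":0}]'; python3 -m pendant '[{"linear":[0,0,1.5],"spin":0},{"linear":[0,0,0],"spin":0}]'; python3 -m pendant '[{"linear":[0,0,1.5],"spin":0},{"linear":[0,0,0],"spin":0}]';python3 -m pendant '[{"linear":[0,0,1.5],"spin":0},{"linear":[0,0,0],"spin":0}]'
```

```text
time_s: 5.25
tool_pos: [0.5008, 0.2488, 0.0658]
ee_rot: [0.999, 0.035, 0.0, -0.0]
ft_force: [0.3, 0.3, 1.7]
opening: -0.0001
gripper_force: 0.8
time_s: 5.45
tool_pos: [0.5008, 0.2487, 0.0642]
ee_rot: [0.999, 0.035, -0.0, -0.0]
ft_force: [0.1, 0.5, 2.3]
opening: -0.0002
gripper_force: 0.7
time_s: 5.65
tool_pos: [0.5009, 0.2487, 0.0628]
ee_rot: [0.999, 0.035, 0.0, -0.0]
ft_force: [0.0, 1.4, 3.5]
opening: -0.0004
gripper_force: 1.4
time_s: 5.85
tool_pos: [0.5011, 0.2489, 0.0614]
ee_rot: [0.999, 0.035, 0.0, -0.0]
ft_force: [-0.3, 2.6, 5.6]
opening: -0.0002
gripper_force: 2.8
```

```bash
for i in 1; do :; done; python3 -m pendant '[{"linear":[0,0,1],"spin":0},{"linear":[0,0,0],"spin":0}]'; python3 -m pendant '[{"linear":[0,0,1],"spin":0},{"linear":[0,0,0],"spin":0}]'; python3 -m pendant '[{"linear":[0,0,1],"spin":0},{"linear":[0,0,0],"spin":0}]'
```

```text
time_s: 6.05
tool_pos: [0.5014, 0.2491, 0.0608]
ee_rot: [0.999, 0.035, 0.001, -0.0]
ft_force: [-1.1, 3.8, 14.0]
opening: -0.0001
gripper_force: 5.8
time_s: 6.25
tool_pos: [0.5015, 0.2491, 0.0604]
ee_rot: [0.999, 0.035, 0.001, -0.0]
ft_force: [-4.0, 3.1, 22.8]
opening: 0.0002
gripper_force: 10.9
time_s: 6.45
tool_pos: [0.5017, 0.2492, 0.06]
ee_rot: [0.999, 0.035, 0.001, -0.001]
ft_force: [-6.2, 0.2, 36.4]
opening: -0.0003
gripper_force: 16.7
```

The force rose sharply once the end stopped sinking, so it is at its stop. I'll lift off and check.

```bash
python3 -m pendant '[{"linear":[0,0,-5],"spin":0},{"linear":[0,0,-20],"spin":0},{"linear":[0,0,-40],"spin":0},{"linear":[-11,1.3,-40],"spin":0},{"linear":[-11,1.3,-40],"spin":0},{"linear":[-11,1.3,-25],"spin":0},{"linear":[0,0,0],"spin":0}]'
python3 - <<'E'
from h import *
c=cam('wrist'); p,d=get_image('wrist'); W=cloud('wrist',d,c); save(p[120:220,270:450],'pics/w2.png',4)
n=np.array([-.479*np.cos(.075),-.479*np.sin(.075),.8776]); o=np.array([.5105,.2355,.0607]); ey=np.array([-.075,.997,0])
P=W[160:200,295:360].reshape(-1,3); a=(P-o)@ey; h=(P-o)@n; s=(P-o)@np.cross(ey,n)
k0=abs(s)<.006
for lo in np.arange(-.024,.024,.004):
    k=k0&(a>=lo)&(a<lo+.004); print(round(lo*1e3),np.round(np.median(h[k])*1e3,1))
E
```

```text
time_s: 7.15
tool_pos: [0.4684, 0.2427, 0.2315]
ee_rot: [0.999, 0.036, 0.002, -0.001]
ft_force: [-0.2, 0.0, -2.0]
opening: 0.0002
gripper_force: 0.0
-24 -6.9
-20 -5.1
-16 5.0
-12 4.6
-8 3.5
-4 2.4
0 1.2
4 0.9
8 -0.1
12 -1.1
16 -5.1
20 -7.4
```

View pics/w2.png

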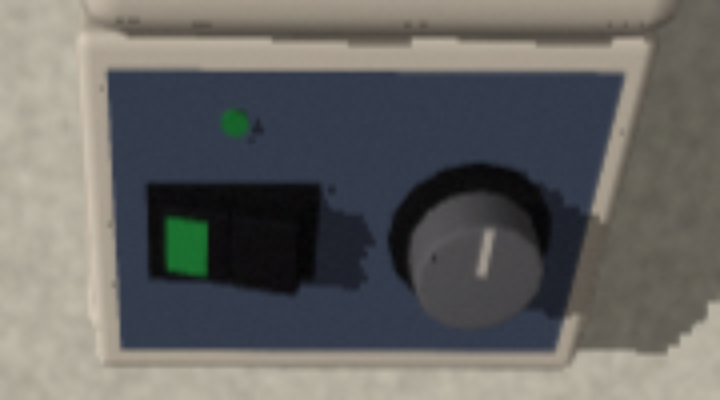

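The rocker now slopes the other way: +5 mm on the dial end and about -1 mm on the green end. The crop shows the green mark at (186,246) sunk, so touch mode is armed. Next is the flask: I'll open the gripper and take a close look.

```bash
python3 -m pendant '[{"linear":[-4.3,15,0],"spin":0},{"linear":[-4.3,30,0],"spin":0},{"linear":[-4.3,30,0],"spin":0},{"linear":[-4.3,30,0],"spin":0},{"linear":[-4.3,30,0],"spin":0},{"linear":[-4.3,30,0],"spin":0},{"linear":[-4.3,30,0],"spin":0},{"linear":[-4.3,30,0],"spin":0},{"linear":[-4.3,30,0],"spin":0},{"linear":[-4.3,30,0],"spin":0},{"linear":[-4.3,30,0],"spin":0},{"linear":[-4.3,30,0],"spin":0},{"linear":[-4.3,30,0],"spin":0},{"linear":[-4.3,30,0],"spin":0},{"linear":[-4.3,30,0],"spin":0},{"linear":[-4.3,30,0],"spin":0},{"linear":[-4.3,30,0],"spin":0},{"linear":[-4.3,30,0],"spin":0},{"linear":[0,20,0],"spin":0},{"linear":[0,0,0],"spin":0}]' -1
cat > fl.py <<'E'
from h import *
import sys
c=cam('wrist'); p,d=get_image('wrist'); W=cloud('wrist',d,c); q=p.astype(int)
near=np.hypot(W[...,0]-.498,W[...,1]+.307)<.045
bl=near&(q[...,2]>q[...,0]+25)&(W[...,2]>.11)&(W[...,2]<.17); B=W[bl]
v,u=np.nonzero(bl); print('blue px',u.mean(),v.mean(),len(B),'z pct',np.percentile(B[:,2],[5,50,95]))
t=B[B[:,2]>np.percentile(B[:,2],90)-.004]; print('stopper top',cv2.minEnclosingCircle((t[:,:2]*1000).astype(np.float32)),t.mean(0))
ba=near&(W[...,2]>.035)&(W[...,2]<.08)&(q[...,0]>q[...,2]+20); Q=W[ba]
s=np.linalg.lstsq(np.c_[2*Q,np.ones(len(Q))],(Q**2).sum(1),rcond=None)[0]; print('ball',s[:3],np.sqrt(s[3]+s[:3]@s[:3]),len(Q))
o=observe(); print(o['tool_pos'],o['ee_rot'],o['opening'],o['time_s'])
save(p,sys.argv[1])
E
python3 fl.py pics/w3.png
```

```text
time_s: 9.2
tool_pos: [0.4289, -0.3089, 0.2271]
ee_rot: [0.999, 0.034, -0.001, -0.0]
ft_force: [1.2, -0.4, -0.5]
opening: 0.0851
gripper_force: 0.0
blue px 321.0422751729439 154.93082244427364 1301 z pct [0.14335588 0.14457412 0.14568928]
stopper top ((495.2455139160156, -307.932861328125), 13.242270469665527) [ 0.49546405 -0.30805231  0.14455602]
ball [ 0.494991   -0.30817292  0.0511302 ] 0.03148976330830927 2415
[ 0.42881176 -0.30747599  0.22719919] [ 9.99406560e-01  3.44345784e-02 -6.56999017e-04 -5.96680959e-04] 0.08555611915822232 9.25
```

View pics/w3.png

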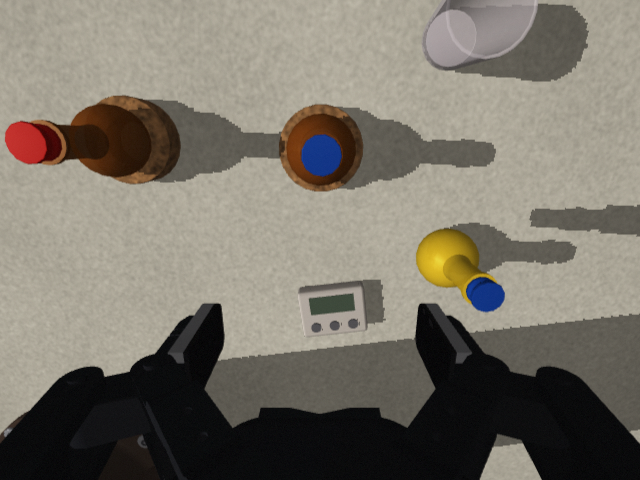

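The blue-stoppered flask is at (321,152), the red one at (30,142) and the yellow at (485,294), and nothing stands in the fingers' way. The axis is (0.4955,-0.308), the stopper top 0.1455 and the ball centre 0.051, all as expected. I'll go over it and down.

```bash
python3 -m pendant '[{"linear":[12,1,0],"spin":0},{"linear":[20,1.5,0],"spin":0},{"linear":[20,1.5,0],"spin":0},{"linear":[15,1,0],"spin":0},{"linear":[0,0,15],"spin":0},{"linear":[0,0,30],"spin":0},{"linear":[0,0,20],"spin":0},{"linear":[0,0,0],"spin":0},{"linear":[0,0,0],"spin":0}]'
python3 fl.py pics/w4.png
```

```text
time_s: 10.15
tool_pos: [0.4971, -0.3064, 0.1635]
ee_rot: [0.999, 0.036, -0.0, -0.0]
ft_force: [-0.3, -0.4, 0.9]
opening: 0.0853
gripper_force: 0.0
blue px 317.0510766149224 289.7771657486229 1997 z pct [0.13313713 0.14438977 0.14544672]
stopper top ((495.3321533203125, -307.7685241699219), 13.646267890930176) [ 0.49621743 -0.30778803  0.14444245]
ball [ 0.49510325 -0.30807604  0.05107099] 0.03149621609408596 3327
[ 0.49741085 -0.30683722  0.16416677] [9.99362179e-01 3.57081964e-02 3.25119288e-04 2.32823135e-04] 0.08548055246486873 10.2
```

```bash
python3 -m pendant '[{"linear":[-1.5,1,20],"spin":0},{"linear":[0,0,25],"spin":0},{"linear":[0,0,20],"spin":0},{"linear":[0,0,9],"spin":0},{"linear":[0,0,0],"spin":0},{"linear":[0,0,0],"spin":0}]'
python3 -m pendant '[{"linear":[0,0,0],"spin":0},{"linear":[0,0,0],"spin":0},{"linear":[0,0,0],"spin":0},{"linear":[0,0,0],"spin":0},{"linear":[0,0,0],"spin":0},{"linear":[0,0,0],"spin":0},{"linear":[0,0,0],"spin":0},{"linear":[0,0,0],"spin":0}]' 1 60
```

```text
time_s: 10.8
tool_pos: [0.4959, -0.3084, 0.0904]
ee_rot: [0.999, 0.035, 0.001, 0.0]
ft_force: [0.2, -0.9, 0.1]
opening: 0.0857
gripper_force: 0.0
time_s: 11.6
tool_pos: [0.4953, -0.3081, 0.0893]
ee_rot: [0.999, 0.035, 0.0, 0.0]
ft_force: [0.4, 0.5, 0.5]
opening: 0.0243
gripper_force: 72.5
```

The neck is gripped with 24 mm between the pads, as it should be. Now I'll lift and check.

```bash
python3 -m pendant '[{"linear":[0,0,-3],"spin":0},{"linear":[0,0,-6],"spin":0},{"linear":[0,0,-12],"spin":0},{"linear":[0,0,-25],"spin":0},{"linear":[0,0,-35],"spin":0},{"linear":[0,0,-35],"spin":0},{"linear":[0,0,-35],"spin":0},{"linear":[0,0,-20],"spin":0},{"linear":[0,0,-5],"spin":0},{"linear":[0,0,0],"spin":0},{"linear":[0,0,0],"spin":0}]'
python3 - <<'E'
from h import *
ps=[]
c=cam('wrist'); o=observe(); T=o['tool_pos']; p,d=get_image('wrist'); ps.append(p); W=cloud('wrist',d,c)
p2,d2=get_image('scene'); W2=cloud('scene',d2); ps.append(p2)
for n,p,W in (('wrist',ps[0],W),('scene',p2,W2)):
    q=p.astype(int); near=np.hypot(W[...,0]-T[0],W[...,1]-T[1])<.045
    ba=near&(W[...,2]>.14)&(W[...,2]<.25)&(q[...,0]>q[...,2]+20); Q=W[ba]
    Q=Q[Q[:,2]<np.median(Q[:,2])+.01] if n=='scene' else Q
    s=np.linalg.lstsq(np.c_[2*Q,np.ones(len(Q))],(Q**2).sum(1),rcond=None)[0]; print(n,'ball',s[:3],np.sqrt(s[3]+s[:3]@s[:3]),len(Q),Q[:,2].min(),Q[:,2].max())
print(T,o['ft_force'])
cc=p2[150:330,130:330]; cv2.imwrite('pics/s5.png',np.hstack([cv2.resize(ps[0],(400,300)),cv2.resize(cc,(333,300))])[:,:,::-1])
E
```

```text
time_s: 12.7
tool_pos: [0.4947, -0.3077, 0.2643]
ee_rot: [0.999, 0.035, -0.001, -0.0]
ft_force: [-0.3, 0.5, -1.6]
opening: 0.024
gripper_force: 73.0
wrist ball [ 0.49460309 -0.30954754  0.22568122] 0.03157877535224534 4420 0.21570573731485648 0.24999023216637212
scene ball [ 0.49676438 -0.308284    0.22623744] 0.030947327504612137 345 0.20751200946969084 0.24835014487465523
[ 0.49465408 -0.30767586  0.26429036] [-0.26259986  0.51754002 -1.58838028]
```

View pics/s5.png

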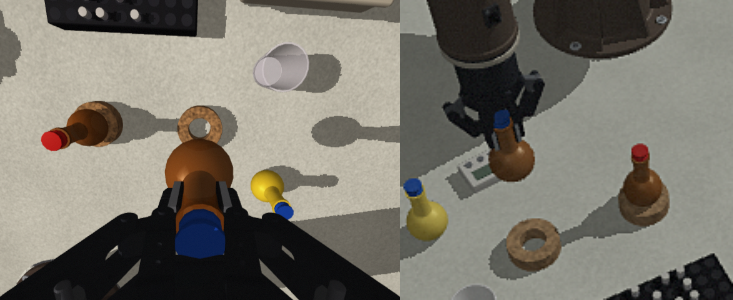

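The wrist and scene views show the flask hanging upright with its ball centre 38.5 mm below the TCP. The cork ring stayed at (200,125), and the red flask is untouched. I'll carry it over the cup, and first check the cup centre in the earlier wrist view.

```bash
python3 - <<'E'
from h import *
z=np.load('w1.npz'); p,d=z['p'].astype(int),z['d']; W=cloud('wrist',d,(camera_model('wrist'),z['R'],z['t']))
P=W[0:130,290:460].reshape(-1,3); k=(P[:,2]>.134)&(P[:,2]<.146); Q=P[k]; print(len(Q),np.median(Q[:,2]),cv2.minEnclosingCircle((Q[:,:2]*1000).astype(np.float32)))
E
python3 -m pendant '[{"linear":[4,-12,0],"spin":0},{"linear":[8,-26,0],"spin":0},{"linear":[8,-26,0],"spin":0},{"linear":[8,-26,0],"spin":0},{"linear":[8,-26,0],"spin":0},{"linear":[8,-26,0],"spin":0},{"linear":[8,-26,0],"spin":0},{"linear":[8,-26,0],"spin":0},{"linear":[8,-26,0],"spin":0},{"linear":[8,-26,0],"spin":0},{"linear":[8,-26,0],"spin":0},{"linear":[8,-26,0],"spin":0},{"linear":[8,-26,0],"spin":0},{"linear":[8,-26,0],"spin":0},{"linear":[8,-26,0],"spin":0},{"linear":[8,-26,0],"spin":0},{"linear":[8,-26,0],"spin":0},{"linear":[8,-26,0],"spin":0},{"linear":[8,-26,0],"spin":0},{"linear":[6,-18,0],"spin":0}]'
python3 -m pendant '[{"linear":[0,-12,0],"spin":0},{"linear":[0,-3,0],"spin":0},{"linear":[0,0,0],"spin":0}]'
```

```text
2217 0.13850019709570163 ((611.0877075195312, 213.95367431640625), 30.57707405090332)
time_s: 14.8
tool_pos: [0.6132, 0.2018, 0.2645]
ee_rot: [0.999, 0.036, -0.001, -0.0]
ft_force: [0.5, 0.5, -0.6]
opening: 0.0242
gripper_force: 73.1
time_s: 15.1
tool_pos: [0.6121, 0.2144, 0.2651]
ee_rot: [0.999, 0.036, -0.0, 0.0]
ft_force: [-0.4, -0.3, -1.0]
opening: 0.0244
gripper_force: 73.1
```

```bash
python3 -m pendant '[{"linear":[0,0,10],"spin":0},{"linear":[0,0,20],"spin":0},{"linear":[0,0,15],"spin":0},{"linear":[0,0,6],"spin":0},{"linear":[0,0,0],"spin":0},{"linear":[0,0,0],"spin":0}]'
cat > chk.py <<'E'
from h import *
import sys
ps=[]
o=observe(); T=o['tool_pos']
for n in ('wrist','scene'):
    c=cam(n); p,d=get_image(n); W=cloud(n,d,c); q=p.astype(int); ps.append(p)
    near=np.hypot(W[...,0]-T[0],W[...,1]-T[1])<.045
    am=near&(W[...,2]>T[2]-.065)&(W[...,2]<T[2]-.0)&(q[...,0]>q[...,2]+20); Q=W[am]
    zc=T[2]-.0385; Q=Q[Q[:,2]<zc+.024]
    s=np.linalg.lstsq(np.c_[2*Q,np.ones(len(Q))],(Q**2).sum(1),rcond=None)[0]; print(n,'ball',s[:3].round(4),np.sqrt(s[3]+s[:3]@s[:3]),len(Q))
    dk=near&(W[...,2]>.110)&(W[...,2]<.146)&(q.max(-1)<70); K=W[dk]
    if len(K)>20:
        s=np.linalg.lstsq(np.c_[2*K[:,:2],np.ones(len(K))],(K[:,:2]**2).sum(1),rcond=None)[0]; print(' cup wall',s[:2].round(4),np.sqrt(s[2]+s[:2]@s[:2]),len(K),'top z',np.percentile(K[:,2],[95,99]))
print(T,o['ee_rot'],o['ft_force'],o['time_s'])
cc=ps[1][190:290,340:460]; cv2.imwrite(sys.argv[1],np.hstack([cv2.resize(ps[0],(400,300)),cv2.resize(cc,(360,300))])[:,:,::-1])
E
python3 chk.py pics/c6.png
```

```text
time_s: 15.7
tool_pos: [0.6128, 0.2144, 0.2146]
ee_rot: [0.999, 0.035, 0.0, -0.0]
ft_force: [0.3, -0.8, -0.8]
opening: 0.0244
gripper_force: 73.1
wrist ball [0.6128 0.2125 0.176 ] 0.03159523501520113 4366
 cup wall [0.612  0.2138] 0.027894073905252354 646 top z [0.13971074 0.1401875 ]
scene ball [0.6151 0.2131 0.177 ] 0.030429088362635942 316
 cup wall [0.6182 0.2086] 0.022210271688541283 265 top z [0.14112288 0.14247938]
[0.61284124 0.21441369 0.21464263] [ 9.99379783e-01  3.52139307e-02  1.61607034e-04 -5.53767040e-05] [ 0.30175198 -0.76383279 -0.83943598] 15.7
```

View pics/c6.png

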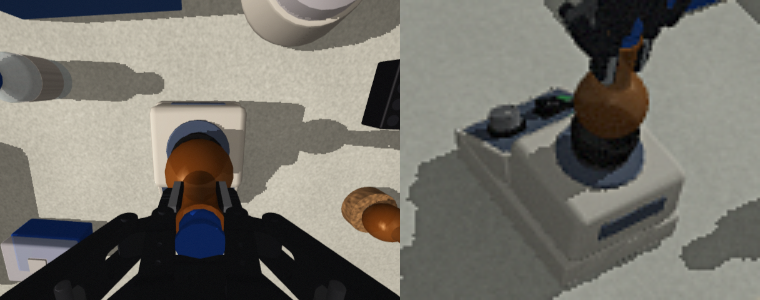

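The wrist and scene views show the flask hanging directly above the cup, about 1.5 mm off centre. I'll correct that, lower to contact, and press in small steps while watching the force.

```bash
python3 -m pendant '[{"linear":[-1.3,-1.5,0],"spin":0},{"linear":[0,0,6],"spin":0},{"linear":[0,0,5],"spin":0},{"linear":[0,0,2],"spin":0},{"linear":[0,0,0],"spin":0},{"linear":[0,0,0],"spin":0}]'
python3 -m pendant '[{"linear":[0,0,1],"spin":0},{"linear":[0,0,1],"spin":0},{"linear":[0,0,0],"spin":0},{"linear":[0,0,0],"spin":0}]'
python3 -m pendant '[{"linear":[0,0,1],"spin":0},{"linear":[0,0,1],"spin":0},{"linear":[0,0,0],"spin":0},{"linear":[0,0,0],"spin":0}]'
```

```text
time_s: 16.4
tool_pos: [0.6111, 0.2159, 0.2012]
ee_rot: [0.999, 0.035, -0.0, 0.0]
ft_force: [0.2, 0.7, -0.5]
opening: 0.0242
gripper_force: 73.1
time_s: 16.8
tool_pos: [0.6112, 0.216, 0.1993]
ee_rot: [0.999, 0.035, 0.0, -0.0]
ft_force: [-0.8, 0.1, -1.1]
opening: 0.0246
gripper_force: 73.1
time_s: 17.2
tool_pos: [0.6114, 0.216, 0.1975]
ee_rot: [0.999, 0.035, 0.0, -0.0]
ft_force: [0.4, 0.9, 2.2]
opening: 0.0247
gripper_force: 72.8
```

```bash
python3 -m pendant '[{"linear":[0,0,1],"spin":0},{"linear":[0,0,1],"spin":0},{"linear":[0,0,0],"spin":0},{"linear":[0,0,0],"spin":0}]'
python3 -m pendant '[{"linear":[0,0,1],"spin":0},{"linear":[0,0,1],"spin":0},{"linear":[0,0,0],"spin":0},{"linear":[0,0,0],"spin":0}]'
python3 -m pendant '[{"linear":[0,0,1],"spin":0},{"linear":[0,0,1],"spin":0},{"linear":[0,0,0],"spin":0},{"linear":[0,0,0],"spin":0}]'
```

```text
time_s: 17.6
tool_pos: [0.6113, 0.216, 0.1954]
ee_rot: [0.999, 0.035, 0.0, -0.0]
ft_force: [0.7, 0.4, 4.0]
opening: 0.0244
gripper_force: 72.8
time_s: 18.0
tool_pos: [0.6114, 0.216, 0.1935]
ee_rot: [0.999, 0.035, 0.0, -0.0]
ft_force: [1.0, 0.3, 7.1]
opening: 0.0243
gripper_force: 72.8
time_s: 18.4
tool_pos: [0.6114, 0.216, 0.1916]
ee_rot: [0.999, 0.035, 0.0, -0.0]
ft_force: [1.0, 0.7, 8.1]
opening: 0.0238
gripper_force: 72.8
```

```bash
python3 -m pendant '[{"linear":[0,0,1],"spin":0},{"linear":[0,0,0],"spin":0},{"linear":[0,0,0],"spin":0}]'
python3 -m pendant '[{"linear":[0,0,0.5],"spin":0},{"linear":[0,0,0],"spin":0},{"linear":[0,0,0],"spin":0}]'
python3 -m pendant '[{"linear":[0,0,0.5],"spin":0},{"linear":[0,0,0],"spin":0},{"linear":[0,0,0],"spin":0}]'
```

```text
time_s: 18.7
tool_pos: [0.6115, 0.216, 0.1907]
ee_rot: [0.999, 0.035, 0.0, -0.0]
ft_force: [0.6, 0.4, 9.3]
opening: 0.0241
gripper_force: 72.9
time_s: 19.0
tool_pos: [0.6115, 0.216, 0.1903]
ee_rot: [0.999, 0.035, 0.0, -0.0]
ft_force: [0.3, 0.7, 9.1]
opening: 0.024
gripper_force: 72.9
time_s: 19.3
tool_pos: [0.6115, 0.2161, 0.1898]
ee_rot: [0.999, 0.035, 0.0, -0.0]
ft_force: [0.9, 0.3, 9.9]
opening: 0.0242
gripper_force: 72.9
```

```bash
python3 -m pendant '[{"linear":[0,0,0.5],"spin":0},{"linear":[0,0,0],"spin":0},{"linear":[0,0,0],"spin":0}]'
python3 -m pendant '[{"linear":[0,0,0.5],"spin":0},{"linear":[0,0,0],"spin":0},{"linear":[0,0,0],"spin":0}]'
```

```text
time_s: 19.6
tool_pos: [0.6116, 0.2161, 0.1896]
ee_rot: [0.999, 0.035, 0.001, -0.0]
ft_force: [0.0, -0.3, 11.7]
opening: 0.0245
gripper_force: 70.7
time_s: 19.9
tool_pos: [0.6117, 0.2162, 0.1895]
ee_rot: [0.999, 0.035, 0.001, -0.0]
ft_force: [-1.7, 0.7, 16.3]
opening: 0.0244
gripper_force: 70.8
```

The motion has stopped and the force jumped to about 17 N, so the cup is on its stop. One check picture before handing in.

```bash
python3 chk.py pics/c7.png
```

```text
wrist ball [0.6115 0.2142 0.1503] 0.03196491522956964 4328
 cup wall [0.6113 0.214 ] 0.02962189667440459 390 top z [0.1318293  0.14504859]
scene ball [0.6136 0.2146 0.1517] 0.03046971029725636 302
 cup wall [0.6147 0.2107] 0.026421808881192686 187 top z [0.14355182 0.14521102]
[0.61174786 0.21617686 0.18946224] [ 9.99373327e-01  3.53854982e-02  8.63960145e-04 -2.70271142e-04] [-1.74151457  0.7281758  16.30153309] 19.9
```

View pics/c7.png

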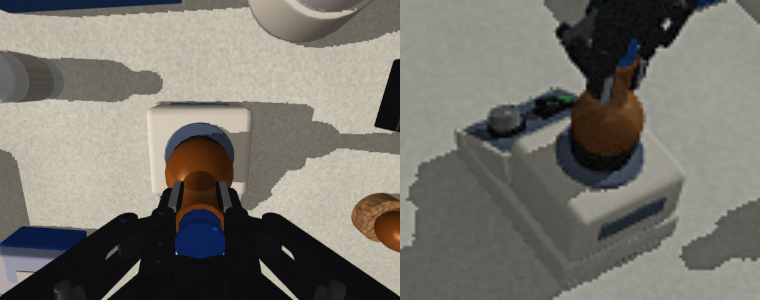

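The flask sits upright and centred in the cup. The rim is down at about 0.132 and the ball centre at about 0.151, which matches full travel.

```bash
python3 -c "
from cell import *
print(finish_job())"
```

```text
the job is handed in; nothing more can be done
None
```

Job handed in at about 20 s: the rocker was pressed fully to touch mode, then the blue-stoppered flask was set in the cup and is still held pressed at the bottom of its travel with about 17 N; nothing else was touched except cork_a, from which the flask was lifted.

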